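Switch the lens-block feeder over to the right-hand chute

TASK

The left chute of the lens-block feeder is full. With a fingertip, press down the raised right-hand paddle of the seesaw gate until the gate has rocked fully over its pivot, and only then press the feed stop's paddle beside the ramp fully down, so that the five waiting blocks roll by themselves into the right-hand chute. Only push the paddles, do not touch the blocks with the robot, leave the bottle and the screwdriver where they are, and finish with both levers down, all five blocks at rest in the right chute and the hand clear.

Things in the scene. Friction and masses are not known exactly. Their poses are not given: they have to be found in the camera images.
- feeder: Gravity feeder for lens blocks, screwed to the bench: base plate 86 x 390 x 6 mm, 200 mm tall at most. Origin: centre of the base plate's underside, on the bench. x: across the lanes, away from the robot; y: along the lanes, to the left as the robot sees it; z up. The gate's axle runs along x at y = 0, z = 85 mm. All levers and paddles are on the robot's side (x below -28 mm).
- chute_right (a point): Middle of the floor of the right chute, empty at the start. 36 mm wide, it slopes down at 15 degrees from the gate (y = -52 mm in the feeder's frame, floor z = 71 mm) to an end plate (y = -176 mm, z = 38 mm); side walls 14 mm high, outer faces at x = -20 and +20 mm. It holds five blocks.
- chute_left (a point): Middle of the floor of the left chute, the mirror image of the right one (y = 52 to 176 mm), full with five blocks at the start.
- ramp_mouth (a point): Lower end of the floor of the feed ramp, over the gate's axle. The ramp lies above the left chute and rises at 15 degrees to the left, to y = 188 mm, z = 173 mm in the feeder's frame; side walls 16 mm high. The steel deflector of its mouth stands at y = -13 mm, up to z = 163 mm.
- gate (a joint): Tilt of the seesaw gate, rad. -0.36: right end up, left end down (feeds the left chute). 0: level. +0.36: rocked fully over, right end down on its stop (feeds the right chute). Stiff axle: it stays where it is left; pressing a paddle down takes about 1.5 N.
- paddle_right (a point): Centre of the top of the black finger paddle at the right end of the gate's lever, 44 mm (x) x 30 mm (y), 4 mm thick, at x = -52 mm, y = -90 mm from the axle when level. It stands raised at the start (z about 0.115 to 0.120 m over the bench); pressed fully down it is at z = 0.057 m. Free space above and below it.
- paddle_left (a point): Centre of the top of the like paddle at the left end of the gate's lever, at x = -52 mm, y = +90 mm when level. It is low at the start and rises to z = 0.120 m as the gate rocks over.
- stop (a joint): Feed stop, rad. 0: its steel peg stands 13 mm up through the ramp floor and holds the waiting blocks back. 0.36: lever pressed fully down, the peg sunk below the floor. It stays where it is left; pressing takes about 1.6 N. The blocks begin to run when it is most of the way down, and all have come to rest about 2 s later.
- paddle_stop (a point): Centre of the top of the black finger paddle of the feed stop, 44 mm (x) x 24 mm (y), 4 mm thick, beside the ramp near its mouth, at about x = -52 mm, y = +39 mm in the feeder's frame. At the start z is about 0.150 m over the bench; pressed fully down it is at z = 0.129 m. Free space above it.
- cleaner: Bystander: closed white plastic bottle of lens cleaner, 44 mm across, 130 mm tall, standing on the bench near the right chute. Origin at the centre of its foot, z up.
- screwdriver: Bystander: screwdriver with wooden handle, 170 mm long, lying on the bench between the feeder's left half and the robot. x along its blade.
- job_tray: Bystander: grey job tray 130 x 190 x 40 mm with two uncut lenses, fixed on the bench to the left of the feeder. Origin at the centre of its underside.
- block0: Stored block number 1 in the left chute, counted from its lower end. It is 24 mm across and 30 mm long, 32 g (the waiting ones may differ), aluminium with a turned groove, lying across its lane so that it rolls; the origin is its centre, x along its axis; it turns as it rolls.
- block1: Stored block number 2 in the left chute, counted from its lower end. It is 24 mm across and 30 mm long, 32 g (the waiting ones may differ), aluminium with a turned groove, lying across its lane so that it rolls; the origin is its centre, x along its axis; it turns as it rolls.
- block2: Stored block number 3 in the left chute, counted from its lower end. It is 24 mm across and 30 mm long, 32 g (the waiting ones may differ), aluminium with a turned groove, lying across its lane so that it rolls; the origin is its centre, x along its axis; it turns as it rolls.
- block3: Stored block number 4 in the left chute, counted from its lower end. It is 24 mm across and 30 mm long, 32 g (the waiting ones may differ), aluminium with a turned groove, lying across its lane so that it rolls; the origin is its centre, x along its axis; it turns as it rolls.
- block4: Stored block number 5 in the left chute, counted from its lower end. It is 24 mm across and 30 mm long, 32 g (the waiting ones may differ), aluminium with a turned groove, lying across its lane so that it rolls; the origin is its centre, x along its axis; it turns as it rolls.
- block5: Waiting block number 1 on the feed ramp, counted from the peg. It is 24 mm across and 30 mm long, 32 g (the waiting ones may differ), aluminium with a turned groove, lying across its lane so that it rolls; the origin is its centre, x along its axis; it turns as it rolls.
- block6: Waiting block number 2 on the feed ramp, counted from the peg. It is 24 mm across and 30 mm long, 32 g (the waiting ones may differ), aluminium with a turned groove, lying across its lane so that it rolls; the origin is its centre, x along its axis; it turns as it rolls.
- block7: Waiting block number 3 on the feed ramp, counted from the peg. It is 24 mm across and 30 mm long, 32 g (the waiting ones may differ), aluminium with a turned groove, lying across its lane so that it rolls; the origin is its centre, x along its axis; it turns as it rolls.
- block8: Waiting block number 4 on the feed ramp, counted from the peg. It is 24 mm across and 30 mm long, 32 g (the waiting ones may differ), aluminium with a turned groove, lying across its lane so that it rolls; the origin is its centre, x along its axis; it turns as it rolls.
- block9: Waiting block number 5 on the feed ramp, counted from the peg. It is 24 mm across and 30 mm long, 32 g (the waiting ones may differ), aluminium with a turned groove, lying across its lane so that it rolls; the origin is its centre, x along its axis; it turns as it rolls.
There are look-alikes about, which are no part of the job. Leave any orange look-alike of the block9 alone.

How it is judged (in metres and radians):
On the way, in this order (a step that is already met when the one before it is completed fails the run):
1. the seesaw gate is rocked over to the right (past 0.31 rad) while the feed stop still holds the blocks (below 0.10 rad) (value of joint gate above 0.31 rad and value of joint stop below 0.1 rad), for 0.2 s.
2. the feed stop is pressed down (past 0.30 rad) (value of joint stop above 0.3 rad), for 0.1 s.
At the end, for the whole second after the job is handed in: The gate is tilted right (above 0.30 rad), the feed stop is down (above 0.28 rad), the five blocks that waited lie at rest between the right chute's walls, beyond the gate (centres over 58 mm to the right of the axle), and the five stored blocks lie where they were in the left chute (within 20 mm) (value of joint gate above 0.3 rad and value of joint stop above 0.28 rad and y of each of block5, block6, block7, block8, block9 in the frame of feeder below -0.058 m and z of block5 in the frame of feeder between 0.04 and 0.092 m and x of block5 in the frame of feeder between -0.02 and 0.02 m and linear speed of each of block5, block6, block7, block8, block9 below 0.03 m/s and z of block6 in the frame of feeder between 0.04 and 0.092 m and x of block6 in the frame of feeder between -0.02 and 0.02 m and z of block7 in the frame of feeder between 0.04 and 0.092 m and x of block7 in the frame of feeder between -0.02 and 0.02 m and z of block8 in the frame of feeder between 0.04 and 0.092 m and x of block8 in the frame of feeder between -0.02 and 0.02 m and z of block9 in the frame of feeder between 0.04 and 0.092 m and x of block9 in the frame of feeder between -0.02 and 0.02 m and distance of each of block0, block1, block2, block3, block4 from where it was at the start of the episode below 0.02 m); the robot touches nothing.
It fails at once if the robot touches a lens block (over 0.5 N) (contact force between any of the fingers, the arm and block0 above 0.5 N or contact force between any of the fingers, the arm and block1 above 0.5 N or contact force between any of the fingers, the arm and block2 above 0.5 N or contact force between any of the fingers, the arm and block3 above 0.5 N or contact force between any of the fingers, the arm and block4 above 0.5 N or contact force between any of the fingers, the arm and block5 above 0.5 N or contact force between any of the fingers, the arm and block6 above 0.5 N or contact force between any of the fingers, the arm and block7 above 0.5 N or contact force between any of the fingers, the arm and block8 above 0.5 N or contact force between any of the fingers, the arm and block9 above 0.5 N).
It fails at once if a lens block is lifted above the feeder (centre above 0.23 m) (height (world z) of any of block0, block1, block2, block3, block4, block5, block6, block7, block8, block9 above 0.23 m).
It fails at once if the bottle or the screwdriver is moved by more than 20 mm, or the bottle is tipped (distance of any of cleaner, screwdriver from where it was at the start of the episode above 0.02 m or angle between cleaner's own z axis and vertical above 0.35 rad).
It also fails if it takes over 42 s, if anything falls off the work surface, if the arm or the gripper's body presses on something with over 40 N, if the wrist force passes 120 N, or if a joint passes its speed limit or range.

ROBOT

A 6-joint arm with a two-finger parallel gripper is mounted at the origin on the work surface. World frame = base frame: x ahead of the robot, y to its left, z up, the work surface at z = 0. Lengths are in mm, angles in rad, forces in N, time in s.
With the tool pointing down it reaches from about 350 to 975 mm from the base axis. Payload 7.1 kg.
Tool frame: the origin (TCP) lies at the very end of the fingers, on their centre line; the grasp point (between the pads) lies 19 mm behind it; y points along the fingers, x is the direction in which the jaws open and shut, and the axes are right-handed (so a half turn about y gives the same grasp; the last joint's range is limited). The gripper opens to 88 mm and grips with 3 to 60 N. Pads are 20 mm wide; open, the fingers measure 115 mm over their backs; the gripper's body (75 mm by 178 mm) begins 61 mm behind the grasp point.
Start: joints at [1.32, 0.423, 1.63, -0, 1.089, -0.019], TCP at [143.55, 608.275, 222.675] pointing down, gripper open.
Joint ranges: [-3, 3], [-0.9, 2.11], [0.09, 2.58], [-1.31, 4.45], [0.11, 2.69], [-2.54, 2.54]. Speed limits (rad/s): [2.39, 2.39, 3.01, 3.14, 3.14, 3.14].

INTERFACE

Orientations are given as a rotation vector (axis times angle).
In Python, from workcell import ctrl gives the robot as it stands. The module is installed in compiled form; this text tells all that it offers.
- The arm moves only by the tool jog_arm, never from a script. Its argument "steps" is a list of rows, each an object with "turn": the turn, a rotation vector about the world's x, y, z scaled (see below), a list of three; "dp": the shift along the world's x, y, z scaled (see below), a list of three; "claw": the opening, from 0 (shut) to 1 (fully open). In form: [{"turn": [wx, wy, wz], "dp": [x, y, z], "claw": claw}, ...]. A call has 1 to 12 rows; each row is the pose to reach, as a shift and turn from the pose measured when the call began, turning the shorter way round; what a row does not reach only later rows make up. The controller multiplies each number of a shift by 80 mm and each number of a turn by pi rad. A row lasts 1/12 s, in which the tool goes at most 41.7 mm and 7.16 degrees, less where a joint would pass 70% of its speed; a pose out of reach is approached as far as the arm can. A call with a number of a shift or a turn outside -1 to 1 is refused whole. A call with a gripper value outside its range is refused whole. The fingers move at their own pace and stop on an object; the grip force is fixed at half the most. Time passes only in rows, so rows that repeat a pose let the fingers close. It gives the time, the measured TCP pose, the force and the opening at its end, in the units of the state.
- ctrl.get_obs(): the state, without advancing time (a new reading comes with each control period).
- ctrl.get_image(name): name is "side" or "top"; returns a dict with "img" (384x512x3 uint8, red, green, blue), "range_z" (384x512 float32, mm along the optical axis (not along the pixel's ray), 0 where there is no reading), "fovy" (degrees; the focal length in pixels is half the picture's height over the tangent of half this angle, whatever the lens; pixels are square), "cx", "cy" (the principal point, pixels), "camera_from_world" (4x4, takes a point from world to camera coordinates). Camera axes: x right, y down, z forward; pixel columns grow to the right and rows downward; lengths in mm; the calibration is good to about 2 mm. A picture is of the moment at which its call begins.
- ctrl.close_job(): hands the job in, once; it reports no verdict.
The state is a dict: "t": time; "qpos": joint angles; "qvel": joint speeds; "joint_torque": joint torques, N m; "ee_pos": TCP position; "orientation": TCP orientation; "ft_force": force on the tool from outside, world axes, zero at the start; "moment": the same for the moment, N m; "width": finger opening in mm.
Only numpy, scipy, OpenCV 4.12 (cv2) and the standard library are available. Lean on these libraries where they do the work, as an engineer would, in place of code of your own. Each camera call takes 0.05 s, during which the arm holds its last target.

## Working session

There is one attempt and no reset: what is moved stays moved. The work goes in short steps, Python scripts to look and compute and a tool call to move; the robot and the scene stay as the last step left them, time stands still between calls to the robot, and variables do not carry over. Pictures are saved under pics/ and viewed, and the job is handed in when it is done.

Besides the shell and the picture viewer there is one more tool, called after ">>>" by a JSON object that holds its "api" and its "payload". jog_arm: Moves the arm, as the interface text tells. Its arguments: {"type":"object","properties":{"steps":{"type":"array","items":{"type":"object","properties":{"turn":{"type":"array","items":{"type":"number"}},"dp":{"type":"array","items":{"type":"number"}},"claw":{"type":"number"}}}}},"required":["steps"]}

```bash
mkdir -p pics; cat > h.py <<'E'
from workcell import ctrl
import numpy as np, cv2
def cap(n,name):
    d=ctrl.get_image(n); cv2.imwrite(f'pics/{name}.png',d['img'][:,:,::-1]); np.savez(f'pics/{name}.npz',**d); return d
def px(d,u,v,z=None):
    f=192/np.tan(np.radians(float(d['fovy']))/2); Z=z if z else d['range_z'][v,u]
    p=np.array([(u-d['cx'])/f*Z,(v-d['cy'])/f*Z,Z,1]); return (np.linalg.inv(d['camera_from_world'])@p)[:3]
E
python3 - <<'E'
from h import *
for n in('side','top'):
    d=cap(n,n+'0'); print(d['fovy'],d['camera_from_world'])
print(ctrl.get_obs())
E
```

```text
56.145097832338074 [[-9.37197793e-01 -3.48685686e-01  8.86501398e-03  5.82049882e+02]
 [-2.63079939e-01  6.89961957e-01 -6.74345197e-01  1.57810816e+02]
 [ 2.29017995e-01 -6.34327037e-01 -7.38363032e-01  8.58413277e+02]
 [ 0.00000000e+00  0.00000000e+00  0.00000000e+00  1.00000000e+00]]
49.2399844167793 [[-1.97646116e-02 -9.99710318e-01 -1.37346368e-02  1.32078199e+02]
 [-9.81657748e-01  2.20094842e-02 -1.89377002e-01  6.00273055e+02]
 [ 1.89624436e-01  9.73974977e-03 -9.81808388e-01  9.94107267e+02]
 [ 0.00000000e+00  0.00000000e+00  0.00000000e+00  1.00000000e+00]]
{'t': 0.1, 'qpos': array([ 1.32002752e+00,  4.23771597e-01,  1.63059215e+00, -1.51093125e-05,
        1.08859608e+00, -1.90252524e-02]), 'qvel': array([-0.0030957 , -0.00221324, -0.00252956,  0.00089418,  0.00085532,
       -0.00043593]), 'joint_torque': array([ 1.51747727e-04, -5.45615852e+01, -2.74325019e+01,  6.44244184e-02,
        1.89332123e-02, -2.46393404e-05]), 'ee_pos': array([143.41872696, 607.81566756, 221.983367  ]), 'orientation': array([-1.3108065 , -1.03603269,  1.03783694]), 'ft_force': array([ 0.63215964,  0.60406913, -0.0428052 ]), 'moment': array([-0.04705655,  0.01158815,  0.02483722]), 'width': 87.72909866330005}
```

View pics/side0.png

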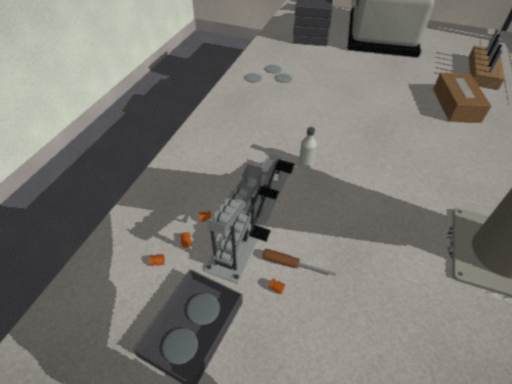

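View pics/top0.png

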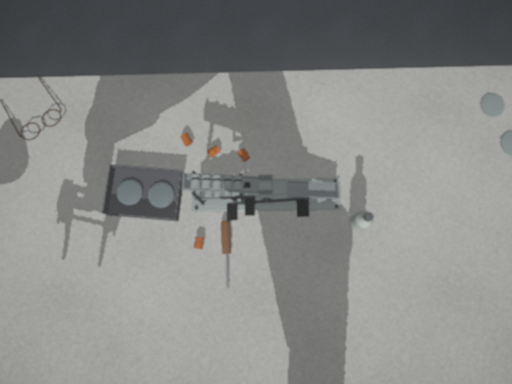

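```bash
python3 - <<'E'
import cv2
a=cv2.imread('pics/top0.png')[160:240,180:380]; cv2.imwrite('pics/c1.png',cv2.resize(a,None,fx=4,fy=4,interpolation=2))
a=cv2.imread('pics/side0.png')[120:290,195:335]; cv2.imwrite('pics/c2.png',cv2.resize(a,None,fx=3.5,fy=3.5,interpolation=2))
from h import *
d=dict(np.load('pics/top0.npz'))
for n,u,v in [('R',302,207),('S',250,205),('L',232,211),('bolt',196,209),('bolt',338,207),('bolt2',337,180),('bot',368,217),('sd',226,240)]:
    print(n,px(d,u,v).round(1))
E
```

```text
R [544.9  12.4 120.3]
S [548.5 133.3 145.4]
L [547.4 180.4  60.4]
bolt [562.2 278.3   6.8]
bolt [559.5 -92.6   6.7]
bolt2 [630.2 -92.9  12.9]
bot [ 517.1 -137.3  129.6]
sd [478.9 199.1  20.7]
```

View pics/c1.png

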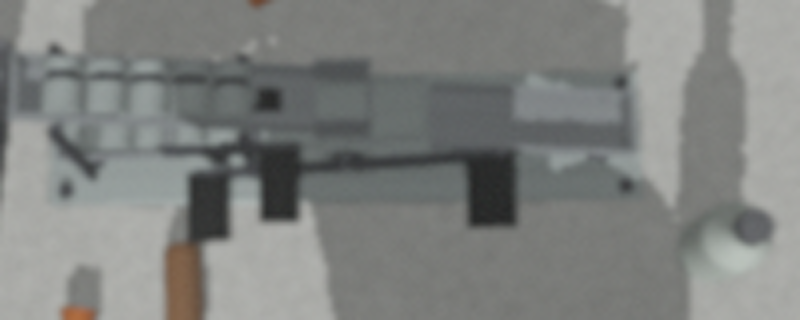

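View pics/c2.png

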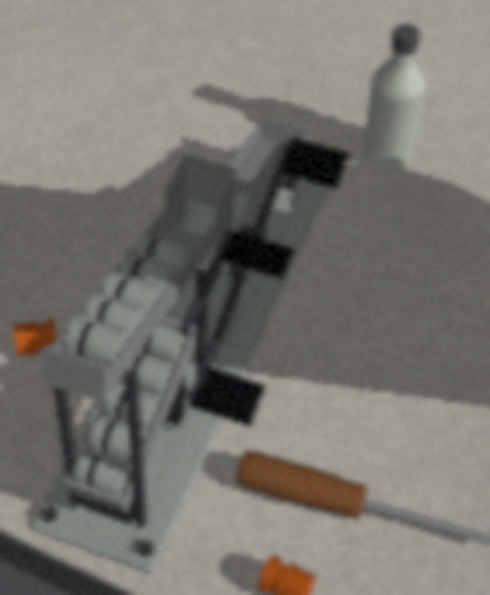

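```bash
python3 - <<'E'
from h import *
from scipy.spatial.transform import Rotation as R
o=ctrl.get_obs()
print(R.from_rotvec(o['orientation']).as_matrix().round(3))
d=dict(np.load('pics/top0.npz'))
# dark paddle pixels -> world points
im=d['img'].max(2)
for n,(a,b,c,e) in dict(R=(295,312,195,220),S=(243,257,194,218),L=(225,240,201,222)).items():
    P=np.array([px(d,u,v) for v in range(c,e) for u in range(a,b) if im[v,u]<50 and d['range_z'][v,u]>0])
    print(n,len(P),np.percentile(P,[5,50,95],axis=0).round(0).tolist())
E
```

```text
[[ 0.23  -0.    -0.973]
 [ 0.973 -0.001  0.23 ]
 [-0.001 -1.     0.   ]]
R 152 [[528.0, 2.0, 113.0], [545.0, 12.0, 117.0], [562.0, 21.0, 122.0]]
S 98 [[531.0, 126.0, 147.0], [550.0, 133.0, 150.0], [563.0, 142.0, 152.0]]
L 2 [[544.0, 173.0, 59.0], [552.0, 174.0, 59.0], [561.0, 175.0, 60.0]]
```

>>> {"api": "jog_arm", "payload": {"steps": [{"dp": [0.5,-1,0.1],"turn": [0,0,0],"claw": 0},{"dp": [0.5,-1,0.1],"turn": [0,0,0],"claw": 0},{"dp": [0.5,-1,0.1],"turn": [0,0,0],"claw": 0}]}}

```text
t: 0.35
ee_pos: [184.4, 522.9, 229.3]
orientation: [-1.314, -1.033, 1.04]
ft_force: [0.3, 0.6, -0.2]
width: 71.4
```

>>> {"api": "jog_arm", "payload": {"steps": [{"dp": [0.6,-1,0],"turn": [0,0,-0.11],"claw": 0},{"dp": [0.6,-1,0],"turn": [0,0,-0.11],"claw": 0},{"dp": [0.6,-1,0],"turn": [0,0,-0.11],"claw": 0}]}}

```text
t: 0.6
ee_pos: [233.2, 439.0, 228.7]
orientation: [-1.436, -0.763, 0.774]
ft_force: [-0.4, -0.2, -0.9]
width: 51.4
```

>>> {"api": "jog_arm", "payload": {"steps": [{"dp": [0.6,-1,0],"turn": [0,0,-0.11],"claw": 0},{"dp": [0.6,-1,0],"turn": [0,0,-0.11],"claw": 0},{"dp": [0.6,-1,0],"turn": [0,0,-0.11],"claw": 0}]}}

```text
t: 0.85
ee_pos: [282.1, 355.4, 228.3]
orientation: [-1.52, -0.489, 0.502]
ft_force: [-0.2, 0.4, -1.0]
width: 31.5
```

>>> {"api": "jog_arm", "payload": {"steps": [{"dp": [0.6,-1,0],"turn": [0,0,-0.11],"claw": 0},{"dp": [0.6,-1,0],"turn": [0,0,-0.11],"claw": 0},{"dp": [0.6,-1,0],"turn": [0,0,-0.11],"claw": 0}]}}

```text
t: 1.1
ee_pos: [331.1, 272.1, 228.1]
orientation: [-1.565, -0.211, 0.227]
ft_force: [0.5, 0.5, -0.4]
width: 11.7
```

>>> {"api": "jog_arm", "payload": {"steps": [{"dp": [0.7,-1,0],"turn": [0,0,-0.09],"claw": 0},{"dp": [0.7,-1,0],"turn": [0,0,-0.09],"claw": 0},{"dp": [0.7,-1,0],"turn": [0,0,-0.09],"claw": 0}]}}

```text
t: 1.35
ee_pos: [388.9, 189.4, 228.3]
orientation: [-1.575, 0.017, -0.002]
ft_force: [0.4, 1.1, -0.5]
width: 0.6
```

>>> {"api": "jog_arm", "payload": {"steps": [{"dp": [0.6,-1,0],"turn": [0,0,0],"claw": 0},{"dp": [0.6,-1,0],"turn": [0,0,0],"claw": 0},{"dp": [0.6,-1,0],"turn": [0,0,0],"claw": 0}]}}

```text
t: 1.6
ee_pos: [439.1, 106.2, 228.5]
orientation: [-1.576, 0.018, -0.005]
ft_force: [0.5, 0.8, -0.3]
width: 0.7
```

>>> {"api": "jog_arm", "payload": {"steps": [{"dp": [0.6,-1,0],"turn": [0,0,0],"claw": 0},{"dp": [0.6,-1,0],"turn": [0,0,0],"claw": 0},{"dp": [0.6,-1,-0.3],"turn": [0,0,0],"claw": 0},{"dp": [0.6,-1,-0.3],"turn": [0,0,0],"claw": 0}]}}

```text
t: 1.93
ee_pos: [487.2, 23.6, 201.9]
orientation: [-1.577, 0.023, -0.005]
ft_force: [0.3, 0.3, 0.1]
width: 0.2
```

>>> {"api": "jog_arm", "payload": {"steps": [{"dp": [0.65,-0.15,0],"turn": [0,0,0],"claw": 0},{"dp": [0.65,-0.15,-0.3],"turn": [0,0,0],"claw": 0},{"dp": [0.65,-0.15,-0.75],"turn": [0,0,0],"claw": 0},{"dp": [0.65,-0.15,-0.75],"turn": [0,0,0],"claw": 0},{"dp": [0.65,-0.15,-0.75],"turn": [0,0,0],"claw": 0}]}}

```text
t: 2.35
ee_pos: [537.2, 12.3, 140.7]
orientation: [-1.576, 0.027, -0.001]
ft_force: [0.1, -1.4, 0.0]
width: 0.5
```

```bash
python3 - <<'E'
from h import *
a=cap('top','top1')['img'][120:260,170:400]; b=cap('side','side1')['img'][90:300,180:380]
a=cv2.resize(a,(690,420));b=cv2.resize(b,(570,599))
cv2.imwrite('pics/c3.png',a[:,:,::-1]);cv2.imwrite('pics/c4.png',b[:,:,::-1])
E
```

```text
(no output)
```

View pics/c3.png

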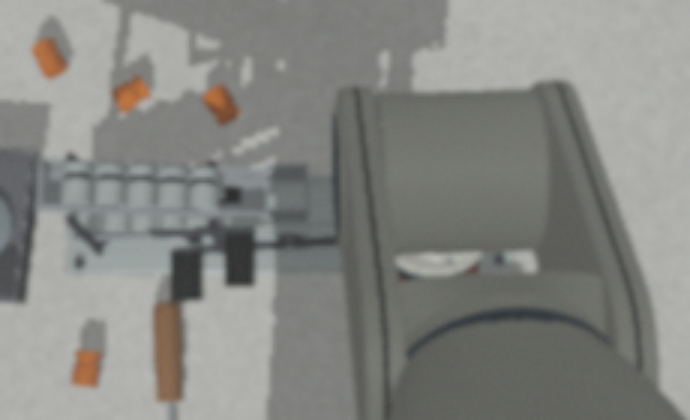

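View pics/c4.png

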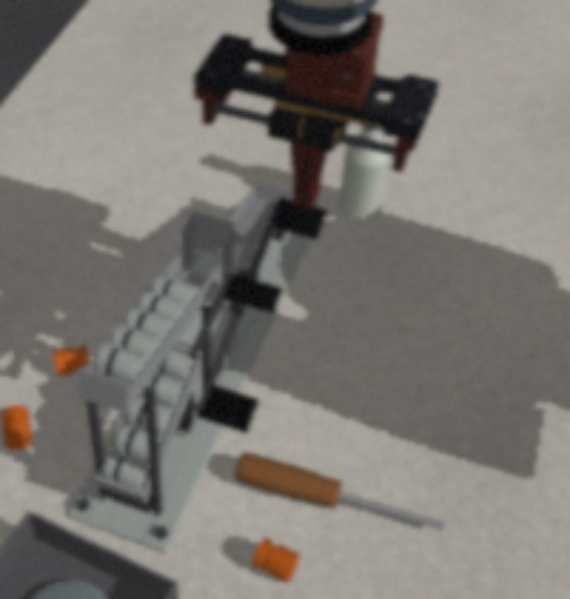

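>>> {"api": "jog_arm", "payload": {"steps": [{"dp": [0,0,-0.2],"claw": 0,"turn": [0,0,0]},{"dp": [0,0,-0.3],"claw": 0,"turn": [0,0,0]},{"dp": [0,0,-0.4],"claw": 0,"turn": [0,0,0]},{"dp": [0,0,-0.5],"claw": 0,"turn": [0,0,0]},{"dp": [0,0,-0.6],"claw": 0,"turn": [0,0,0]},{"dp": [0,0,-0.7],"claw": 0,"turn": [0,0,0]},{"dp": [0,0,-0.8],"claw": 0,"turn": [0,0,0]},{"dp": [0,0,-0.9],"claw": 0,"turn": [0,0,0]},{"dp": [0,0,-0.9],"claw": 0,"turn": [0,0,0]}]}}

```text
t: 3.2
ee_pos: [538.2, 12.3, 69.4]
orientation: [-1.576, 0.024, -0.003]
ft_force: [0.1, -0.2, 1.0]
width: 0.0
```

>>> {"api": "jog_arm", "payload": {"steps": [{"dp": [0,0,-0.05],"claw": 0,"turn": [0,0,0]},{"dp": [0,0,-0.08],"claw": 0,"turn": [0,0,0]},{"dp": [0,0,-0.1],"claw": 0,"turn": [0,0,0]},{"dp": [0,0,-0.1],"claw": 0,"turn": [0,0,0]}]}}

```text
t: 3.53
ee_pos: [538.2, 12.2, 61.6]
orientation: [-1.577, 0.024, -0.003]
ft_force: [-0.9, -1.3, 4.5]
width: 0.5
```

>>> {"api": "jog_arm", "payload": {"steps": [{"dp": [0,0,-0.02],"claw": 0,"turn": [0,0,0]},{"dp": [0,0,-0.04],"claw": 0,"turn": [0,0,0]},{"dp": [0,0,-0.04],"claw": 0,"turn": [0,0,0]},{"dp": [0,0,-0.04],"claw": 0,"turn": [0,0,0]}]}}

```text
t: 3.87
ee_pos: [538.7, 11.8, 60.7]
orientation: [-1.577, 0.023, -0.004]
ft_force: [-4.6, -2.6, 25.0]
width: 0.6
```

>>> {"api": "jog_arm", "payload": {"steps": [{"dp": [0,0,0.2],"claw": 0,"turn": [0,0,0]},{"dp": [0,0,0.6],"claw": 0,"turn": [0,0,0]},{"dp": [0,0,1],"claw": 0,"turn": [0,0,0]},{"dp": [0,0,1],"claw": 0,"turn": [0,0,0]}]}}

```text
t: 4.2
ee_pos: [542.1, 11.8, 146.0]
orientation: [-1.577, 0.016, -0.011]
ft_force: [1.6, 0.0, 1.0]
width: 0.3
```

>>> {"api": "jog_arm", "payload": {"steps": [{"dp": [0,0,0.4],"claw": 0,"turn": [0,0,0]},{"dp": [0,0,0.8],"claw": 0,"turn": [0,0,0]},{"dp": [0,0,0.8],"claw": 0,"turn": [0,0,0]},{"dp": [0,0,0.8],"claw": 0,"turn": [0,0,0]}]}}

```text
t: 4.53
ee_pos: [543.2, 11.8, 211.4]
orientation: [-1.577, 0.013, -0.014]
ft_force: [-1.4, -0.0, -0.9]
width: 0.2
```

```bash
python3 - <<'E'
from h import *
d=cap('side','side2');b=d['img'][90:300,180:380]
b=cv2.resize(b,(570,599))
cv2.imwrite('pics/c5.png',b[:,:,::-1])
im=d['img'].max(2)
P=[(u,v)+tuple(px(d,u,v)) for v in range(150,260) for u in range(230,310) if im[v,u]<35 and d['range_z'][v,u]>0]
P=np.array(P)
for lo,hi in((-15,40),(110,155),(155,200)):
    q=P[(P[:,3]>lo)&(P[:,3]<hi)&(P[:,2]>520)&(P[:,2]<572)&(P[:,4]<160)]; print(len(q),np.median(q,axis=0).round(1) if len(q) else'')
E
```

```text
64 [283.  183.  543.3  14.5  58.4]
146 [267.  192.  545.4 137.4 150.1]
129 [260.  215.  546.8 181.7 121.5]
```

View pics/c5.png

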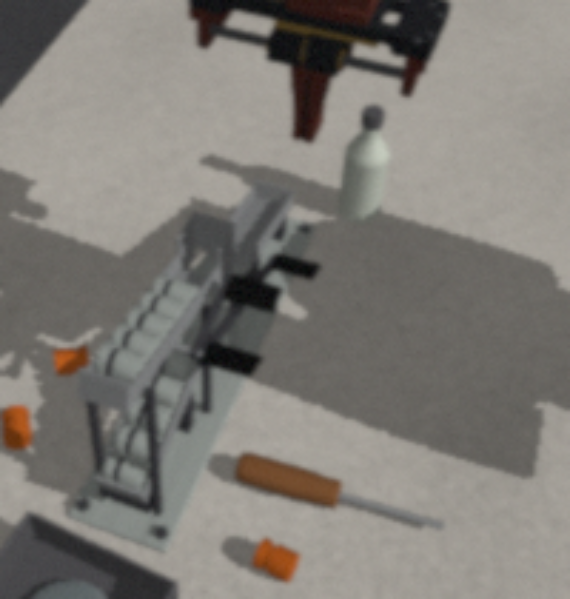

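Gate is fully over: the right paddle reads z≈58 at crop pixel (297,267), the left one z≈121, and the stop is still up at 150. Next I move above the stop paddle.

>>> {"api": "jog_arm", "payload": {"steps": [{"dp": [-0.05,0.5,0],"claw": 0,"turn": [0,0,0]},{"dp": [-0.05,0.8,0],"claw": 0,"turn": [0,0,0]},{"dp": [-0.05,0.8,0],"claw": 0,"turn": [0,0,0]}]}}

```text
t: 4.83
ee_pos: [536.8, 78.5, 208.0]
orientation: [-1.576, 0.016, -0.007]
ft_force: [0.4, -0.2, 0.4]
width: 0.5
```

>>> {"api": "jog_arm", "payload": {"steps": [{"dp": [0,0.4,0],"claw": 0,"turn": [0,0,0]},{"dp": [0,0.7,0],"claw": 0,"turn": [0,0,0]},{"dp": [0,0.7,-0.2],"claw": 0,"turn": [0,0,0]},{"dp": [0,0.7,-0.4],"claw": 0,"turn": [0,0,0]},{"dp": [0,0.7,-0.4],"claw": 0,"turn": [0,0,0]}]}}

```text
t: 5.25
ee_pos: [533.9, 133.8, 171.8]
orientation: [-1.578, 0.021, -0.001]
ft_force: [-0.6, -0.1, -0.5]
width: 0.6
```

```bash
python3 - <<'E'
from h import *
d=cap('side','side3');b=d['img'][90:300,180:380]
b=cv2.resize(b,(570,599))
cv2.imwrite('pics/c6.png',b[:,:,::-1])
E
```

```text
(no output)
```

View pics/c6.png

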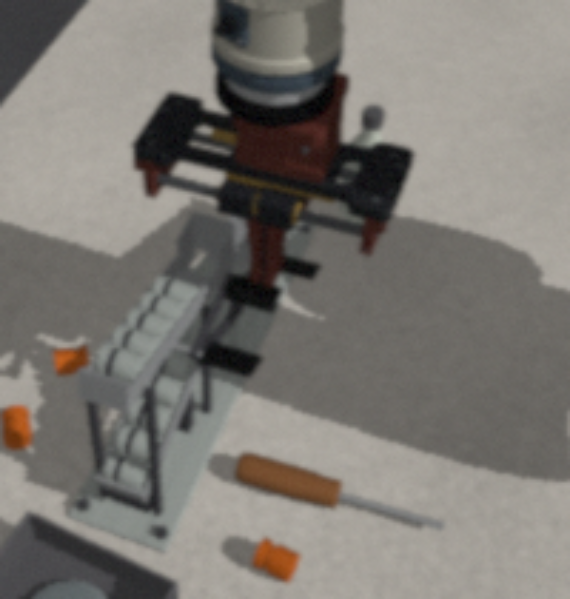

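>>> {"api": "jog_arm", "payload": {"steps": [{"dp": [0.03,0,-0.15],"claw": 0,"turn": [0,0,0]},{"dp": [0.03,0,-0.25],"claw": 0,"turn": [0,0,0]},{"dp": [0.03,0,-0.32],"claw": 0,"turn": [0,0,0]},{"dp": [0.03,0,-0.4],"claw": 0,"turn": [0,0,0]},{"dp": [0.03,0,-0.46],"claw": 0,"turn": [0,0,0]},{"dp": [0.03,0,-0.5],"claw": 0,"turn": [0,0,0]},{"dp": [0.03,0,-0.5],"claw": 0,"turn": [0,0,0]}]}}

```text
t: 5.88
ee_pos: [537.0, 133.7, 132.7]
orientation: [-1.578, 0.021, -0.002]
ft_force: [0.7, 0.3, 0.5]
width: 0.5
```

>>> {"api": "jog_arm", "payload": {"steps": [{"dp": [0,0,-0.03],"claw": 0,"turn": [0,0,0]},{"dp": [0,0,-0.05],"claw": 0,"turn": [0,0,0]},{"dp": [0,0,-0.05],"claw": 0,"turn": [0,0,0]}]}}

```text
t: 6.13
ee_pos: [537.4, 134.0, 130.6]
orientation: [-1.578, 0.02, -0.003]
ft_force: [-5.0, -1.0, 17.5]
width: 0.5
```

Against the stop (17.5 N). I lift off, then wait for the blocks.

>>> {"api": "jog_arm", "payload": {"steps": [{"dp": [0,0,0],"claw": 0,"turn": [0,0,0]},{"dp": [0,0,0.2],"claw": 0,"turn": [0,0,0]},{"dp": [0,0,0.6],"claw": 0,"turn": [0,0,0]},{"dp": [0,0,1],"claw": 0,"turn": [0,0,0]},{"dp": [0,0,1],"claw": 0,"turn": [0,0,0]}]}}

```text
t: 6.55
ee_pos: [540.7, 134.8, 216.5]
orientation: [-1.575, 0.013, -0.01]
ft_force: [1.8, 0.2, 0.6]
width: 0.4
```

>>> {"api": "jog_arm", "payload": {"steps": [{"dp": [-0.5,0,0.4],"claw": 0,"turn": [0,0,0]},{"dp": [-1,0,0.4],"claw": 0,"turn": [0,0,0]},{"dp": [-1,0,0.4],"claw": 0,"turn": [0,0,0]}]}}

```text
t: 6.8
ee_pos: [456.4, 134.6, 248.9]
orientation: [-1.575, 0.014, -0.008]
ft_force: [-0.3, -0.2, -0.9]
width: 0.5
```

>>> {"api": "jog_arm", "payload": {"steps": [{"dp": [-0.6,0.5,0],"claw": 0,"turn": [0,0,0]},{"dp": [-0.6,1,0],"claw": 0,"turn": [0,0,0]},{"dp": [-0.6,1,0],"claw": 0,"turn": [0,0,0]},{"dp": [-0.6,1,0],"claw": 0,"turn": [0,0,0]},{"dp": [-0.6,1,0],"claw": 0,"turn": [0,0,0]},{"dp": [-0.6,1,0],"claw": 0,"turn": [0,0,0]},{"dp": [-0.6,1,0],"claw": 0,"turn": [0,0,0]},{"dp": [-0.6,1,0],"claw": 0,"turn": [0,0,0]},{"dp": [-0.6,1,0],"claw": 0,"turn": [0,0,0]},{"dp": [-0.6,1,0],"claw": 0,"turn": [0,0,0]},{"dp": [-0.6,1,0],"claw": 0,"turn": [0,0,0]},{"dp": [-0.6,1,0],"claw": 0,"turn": [0,0,0]}]}}

```text
t: 7.8
ee_pos: [408.5, 214.4, 248.9]
orientation: [-1.575, 0.015, -0.008]
ft_force: [-0.1, -0.5, -0.2]
width: 0.4
```

>>> {"api": "jog_arm", "payload": {"steps": [{"dp": [-0.3,0.5,0],"claw": 0,"turn": [0,0,0]},{"dp": [-0.3,1,0],"claw": 0,"turn": [0,0,0]},{"dp": [-0.3,1,0],"claw": 0,"turn": [0,0,0]},{"dp": [-0.3,1,0],"claw": 0,"turn": [0,0,0]},{"dp": [-0.3,1,0],"claw": 0,"turn": [0,0,0]},{"dp": [-0.3,1,0],"claw": 0,"turn": [0,0,0]},{"dp": [-0.3,1,0],"claw": 0,"turn": [0,0,0]},{"dp": [-0.3,1,0],"claw": 0,"turn": [0,0,0]},{"dp": [-0.3,1,0],"claw": 0,"turn": [0,0,0]},{"dp": [-0.3,1,0],"claw": 0,"turn": [0,0,0]},{"dp": [-0.3,1,0],"claw": 0,"turn": [0,0,0]},{"dp": [-0.3,1,0],"claw": 0,"turn": [0,0,0]}]}}

```text
t: 8.8
ee_pos: [384.6, 294.2, 248.9]
orientation: [-1.575, 0.015, -0.009]
ft_force: [-0.8, 0.0, 0.2]
width: 0.2
```

```bash
python3 - <<'E'
from h import *
a=cap('top','top4')['img'][120:260,170:400]; d=cap('side','side4');b=d['img'][90:300,180:380]
a=cv2.resize(a,(690,420));b=cv2.resize(b,(570,599))
cv2.imwrite('pics/c7.png',a[:,:,::-1]);cv2.imwrite('pics/c8.png',b[:,:,::-1])
im=d['img'].max(2)
P=np.array([(u,v)+tuple(px(d,u,v)) for v in range(150,260) for u in range(230,310) if im[v,u]<35 and d['range_z'][v,u]>0])
for lo,hi in((-15,40),(110,155),(155,200)):
    q=P[(P[:,3]>lo)&(P[:,3]<hi)&(P[:,2]>520)&(P[:,2]<572)&(P[:,4]<160)]; print(len(q),np.median(q,axis=0).round(1) if len(q) else'')
E
```

```text
28 [279.  182.  554.1  14.9  58.8]
109 [267.  199.  545.  137.4 129.9]
121 [260.  215.  545.3 182.4 121.6]
```

View pics/c7.png

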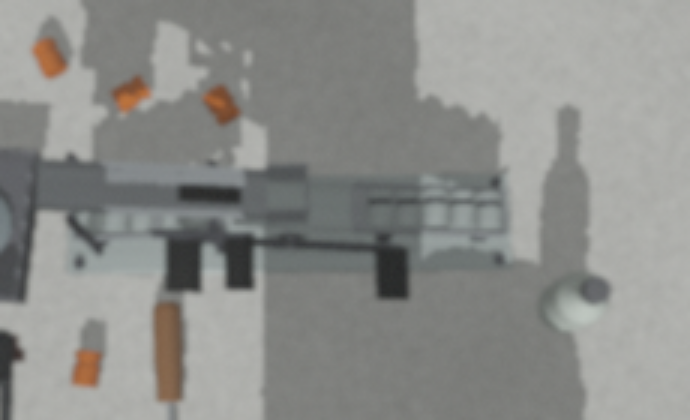

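View pics/c8.png

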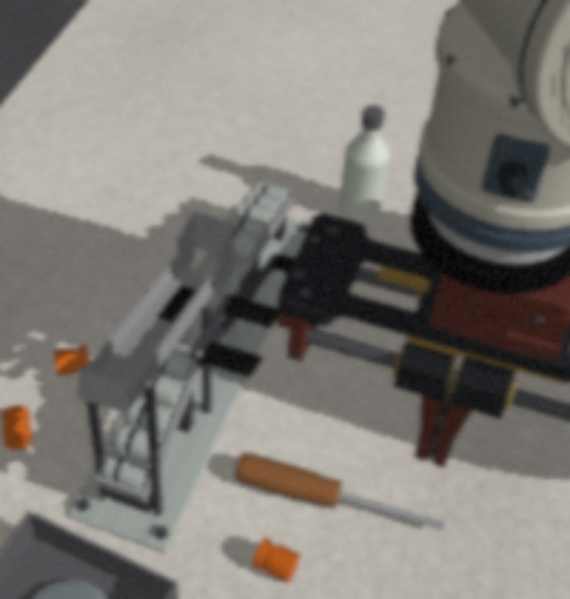

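```bash
python3 - <<'E'
from h import *
d=cap('top','top5');o=dict(np.load('pics/top4.npz'))
r=np.s_[165:215,280:350]
print(np.abs(d['img'][r].astype(int)-o['img'][r]).mean())
a=cv2.resize(d['img'][r],(770,550),interpolation=cv2.INTER_CUBIC); cv2.imwrite('pics/c9.png',a[:,:,::-1])
for u in range(286,342): print(u,px(d,u,188).round(0)[1:],end=';')
print(ctrl.get_obs()['ft_force'])
E
```

```text
0.7940952380952381
286 [45. 72.];287 [38.  3.];288 [40. 71.];289 [37. 67.];290 [35. 69.];291 [33. 69.];292 [30. 68.];293 [29. 83.];294 [27. 86.];295 [24. 88.];296 [22. 87.];297 [19. 88.];298 [17. 89.];299 [14. 85.];300 [12. 88.];301 [10. 86.];302 [ 6. 77.];303 [ 4. 82.];304 [ 2. 81.];305 [-1. 81.];306 [-3. 84.];307 [-5. 85.];308 [-8. 81.];309 [-11.  81.];310 [-13.  77.];311 [-17.  69.];312 [-19.  75.];313 [-21.  75.];314 [-24.  73.];315 [-26.  78.];316 [-28.  77.];317 [-31.  76.];318 [-33.  75.];319 [-37.  70.];320 [-40.  63.];321 [-42.  66.];322 [-44.  68.];323 [-47.  66.];324 [-49.  68.];325 [-52.  69.];326 [-54.  70.];327 [-56.  71.];328 [-60.  63.];329 [-64.  55.];330 [-66.  59.];331 [-68.  62.];332 [ 109. 1092.];333 [-72.  64.];334 [-75.  64.];335 [-78.  62.];336 [-80.  61.];337 [-85.  49.];338 [-87.  53.];339 [-88.  58.];340 [-102.    1.];341 [-106.   -5.];[ 0.02041644 -0.20804014 -0.50540966]
```

View pics/c9.png

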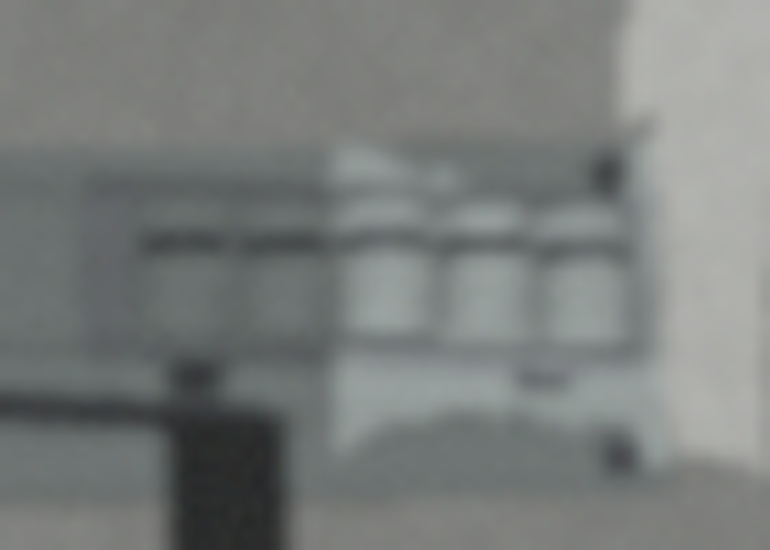

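Five blocks lie in the right chute, at crop columns 185, 285, 385, 485 and 585. The uppermost is centred at about world y = 17, roughly 75 mm beyond the axle. Handing in.

```bash
python3 -c "
from workcell import ctrl
print(ctrl.close_job())"
```

```text
the job is handed in; nothing more can be done
None
```

The job is done and handed in at about 9 s of the 42 s limit; the hand-in reports no verdict. I rocked the gate fully over first (25 N against its stop), then pressed the feed stop fully down (17.5 N), and backed the hand away.

The last camera checks agreed with the task:
- **Levers:** the right paddle read z ≈ 58 mm, the left about 121 mm and the stop about 130 mm, so both are down.
- **Blocks:** the ramp is empty and all five waiting blocks lie in the right chute. The uppermost is about 75 mm past the axle, and two top pictures showed almost no change between them.
- **Rest of the scene:** the stored blocks, bottle, screwdriver and orange look-alikes appear unmoved by eye; I did not measure them.
- **Hand:** clear, with wrist force at noise level.

No check failed or disagreed.

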